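# Clamp the module and hold the spring probe on its test terminal

## Robot

A 6-joint arm with a two-finger parallel gripper is mounted at the origin on the work surface. World frame = base frame: x ahead of the robot, y to its left, z up, the work surface at z = 0. Lengths are in m, angles in degrees, forces in N, time in s.
With the tool pointing down it reaches from about 0.375 to 0.9 m from the base axis. Payload 3.1 kg.
Tool frame: the origin (TCP) lies at the very end of the fingers, on their centre line; the grasp point (between the pads) lies 19 mm behind it; z points along the fingers, y is the line along which they close (so a half turn about z gives the same grasp; the last joint's range is limited). The gripper opens to 87 mm and grips with 3 to 60 N. Pads are 19 mm wide; open, the fingers measure 117 mm over their backs; the gripper's body (75 mm by 190 mm) begins 51 mm behind the grasp point.
Start: joints at [-80.415, 30.224, 82.088, -0, 67.689, -10.227], TCP at [0.212, -0.588, 0.223] pointing down, gripper open.
Joint ranges: [-176.69, 176.69], [-43.24, 126.21], [12.49, 139.97], [-82, 262], [0, 151.66], [-163.58, 163.58]. Speed limits (degrees/s): [159.86, 159.86, 180, 180, 180, 180].

## Interface

Orientations are given as a 3x3 rotation matrix whose columns are the frame's x, y, z axes.
In Python, from rig import * gives the robot as it stands.
- The arm moves only by the tool jog_arm, never from a script. Its arguments are lists of equal length, an entry for each row: "delta_pos": the shift along the world's x, y, z in cm, a list of three; "turn": the turn about the world's z in degrees; "grip": the closure, from 0 (fully open) to 1 (shut). In form: {"delta_pos": [[x, y, z], ...], "turn": [turn, ...], "grip": [grip, ...]}. A call has 1 to 12 rows; each row is the pose to reach, as a shift and turn from the pose commanded when the call began; what a row does not reach only later rows make up. A row lasts 1/8 s, in which the tool goes at most 62.5 mm and 10.7 degrees, less where a joint would pass 70% of its speed; a pose out of reach is approached as far as the arm can. A call with a gripper value outside its range is refused whole. The fingers move at their own pace and stop on an object; the grip force is fixed at half the most. Time passes only in rows, so rows that repeat a pose let the fingers close. It gives the time, the measured TCP pose, the force, the opening and the grip force at its end, in the units of the state.
- read_state(): the state, without advancing time (a new reading comes with each control period).
- capture(name): name is "side" or "top"; returns a dict with "color" (384x512x3 uint8, blue, green, red), "fovy" (degrees; the focal length in pixels is half the picture's height over the tangent of half this angle, whatever the lens; pixels are square), "cx", "cy" (the principal point, pixels), "k1" (the pictures are not rectified: a ray, as slopes to the right and down, at radius r is drawn at 1 + k1 r^2 times it, then the intrinsics apply), "camera_from_world" (4x4, takes a point from world to camera coordinates). Camera axes: x right, y up, looking along -z (the intrinsics and any distortion apply to the point x, -y, -z); pixel columns grow to the right and rows downward; lengths in m; the calibration is good to about 2 mm. A picture is of the moment at which its call begins. There is no depth.
- hand_in(): hands the job in; it is judged then, once.
The state is a dict: "time_s": time; "joint_positions": joint angles; "qvel": joint speeds; "tau": joint torques, N m; "position": TCP position; "tcp_rot": TCP orientation; "force": force on the tool from outside, world axes, zero at the start; "moment": the same for the moment, N m; "opening": opening from 0.0 (shut) to 1.0 (fully open); "grasp_force": force on a finger pad.
Only numpy, scipy, OpenCV 4.12 (cv2) and the standard library are available. Lean on these libraries where they do the work, as an engineer would, in place of code of your own. Each camera call takes 0.05 s, during which the arm holds its last target. There are 200 camera calls.

## Task

First swing the toggle clamp over so that it locks down on the grey-lidded module in the check fixture. Then draw the pen-shaped spring probe out of its leaning holder, stand it upright with its tip on the round terminal of the module (not the square ones), and press gently until the spring tip is pushed in about half way. Finish while still holding it there: the program ends with the probe in the gripper, upright and pressing, the clamp still locked and the other things on the bench left alone.

Things in the scene. Friction and masses are not known exactly. Their poses are not given: they have to be found in the camera images.
- fixture: Check fixture, fixed to the bench: aluminium base plate 130 (x) x 205 (y) x 12 mm; origin under the centre of the plate, z up. Low black nest walls (top 22 mm above the bench) hold the module, centred 30 mm to the -y side. The toggle clamp stands at the +y end, between two steel cheeks that reach 64 mm above the bench.
- clamp (a joint): Toggle clamp angle, rad, about the fixture's x. 1.4 = open (start about 1.25 to 1.4): arm raised, handle leaning outward, to the fixture's +y. 0 = locked: arm level, foot on the module, handle leaning 0.45 rad inward (outward lean from vertical = value - 0.45). Over-centre spring: holds open above 0.7, snaps shut below; push the knob from outside (about 3 N) well past 0.7.
- clamp_pivot (a point): Hinge axis of the clamp, 54 mm above the bench, 68 mm to the +y side of the fixture's origin; axes as the fixture's.
- clamp_knob (a point): Centre of the black ball knob (26 mm across) on the end of the clamp's steel handle (10 mm rod), 95 mm from the pivot.
- module: Loose die-cast module 70 (x) x 110 (y) x 28 mm, 0.32 kg, aluminium with grey lid, lying in the nest; origin under its centre, 12 mm above the bench, z up. On its lid are two square brass terminals (13 mm) side by side and one round one.
- terminal: The round brass terminal on the module's lid: a flat disc 16 mm across, 3 mm high, on a black ring 26 mm across, 30 mm from the module's centre to its -y side (the end away from the clamp). Origin under the disc.
- terminal_top (a point): Centre of the top face of the round terminal, 43 mm above the bench.
- holder: Probe holder, fixed to the bench: dark steel base 100 x 80 x 10 mm, with a square steel sleeve (27 mm outside, 45 mm long) that leans 0.35 rad, its mouth toward the holder's -x; origin under the centre of the base, z up.
- holder_rim (a point): Centre of the sleeve's mouth, 85 mm above the bench; the probe's finger guard rests here.
- probe: Loose round spring probe, 80 g. Origin: centre of the underside of its black finger guard (disc 34 mm across, 4 thick); z up along the handle. Grey handle 20 mm across, 4 to 75 mm above the origin (grip about 42 above). Below, a nose 18 mm across, 38 long, sits in the sleeve; the tip ends 62 below the origin. It starts leaning 0.35 rad in the holder and comes out along its z (62 mm to clear).
- plunger (a joint): How far the spring tip is pushed into the probe, m: 0 = fully out, 0.012 = fully in. It takes 1.0 N to start and 0.2 N more per mm (2.2 N half way).
- probe_tip (a point): The rounded end of the brass spring tip (5 mm across), on the probe's axis.
- cleaner: Bystander: white cleaner bottle, 48 mm across, 130 mm tall; origin under its centre.
- tray: Bystander: grey parts tray 100 x 140 x 30 mm; origin under its centre.
- meter: Bystander: grey hand meter 75 x 140 x 35 mm with a display and a dial; origin under its centre.
Not all that is in view belongs to the job. Of the things like the fixture, leave any that is green; of the rest the larger one is meant.

How it is judged:
By the outcome, as a careful person would: the job done as asked, in the order asked, and still so for the second after the job is handed in, while the arm keeps its last pose, push and grip.
It also fails if it takes over 61 s, if anything falls off the work surface, if the arm or the gripper's body presses on something with over 40 N, if the wrist force passes 120 N, or if a joint passes its speed limit or range.

## Working session

There is one attempt and no reset: what is moved stays moved. The work goes in short steps, Python scripts to look and compute and a tool call to move; the robot and the scene stay as the last step left them, time stands still between calls to the robot, and variables do not carry over. Pictures are saved under pics/ and viewed, at most 10 in all, crops included, and the job is handed in when it is done.

Besides the shell and the picture viewer there is one more tool, called after "Call:" as a command line: name --pt "numbers of a row" for each row, then --argument value for the rest. jog_arm: Moves the arm, as the interface text tells. Its arguments: {"type":"object","properties":{"delta_pos":{"type":"array"},"turn":{"type":"array"},"grip":{"type":"array"}},"required":["delta_pos","turn","grip"]}

```bash
mkdir -p pics; ls
python3 - <<'E'
from rig import *
import cv2
s=read_state();print(s['position'],s['tcp_rot'],s['time_s'],s['opening'])
for n in('top','side'):
    c=capture(n);cv2.imwrite(f'pics/{n}0.png',cv2.resize(c['color'],(768,576)));print(n,{k:v for k,v in c.items() if k!='color'})
E
```

```text
pics
[ 0.21174997 -0.58725341  0.22156599] [[ 9.40799354e-01  3.38963755e-01 -3.84076288e-04]
 [ 3.38963772e-01 -9.40796957e-01  2.15591637e-03]
 [ 3.69439705e-04 -2.15847268e-03 -9.99997602e-01]] 0.0 1.0035288197437822
top {'fovy': 45.81394549158438, 'cx': 249.07362016312226, 'cy': 192.94926450052364, 'k1': -0.0632081587636675, 'camera_from_world': array([[-0.02526531, -0.99964501,  0.00845681,  0.13058292],
       [ 0.98009888, -0.02310335,  0.1971609 , -0.55781546],
       [-0.19689553,  0.01326985,  0.98033467, -1.11192925],
       [ 0.        ,  0.        ,  0.        ,  1.        ]])}
side {'fovy': 46.20441721642898, 'cx': 253.5890116161415, 'cy': 186.37997450514408, 'k1': 0.012061047185386135, 'camera_from_world': array([[-9.97362676e-01, -7.19203657e-02,  9.75471402e-03,
         5.47718751e-01],
       [ 6.07829927e-02, -7.54240674e-01,  6.53778582e-01,
         2.41366824e-04],
       [-3.96625926e-02,  6.52647276e-01,  7.56623031e-01,
        -1.39837334e+00],
       [ 0.00000000e+00,  0.00000000e+00,  0.00000000e+00,
         1.00000000e+00]])}
```

View pics/top0.png

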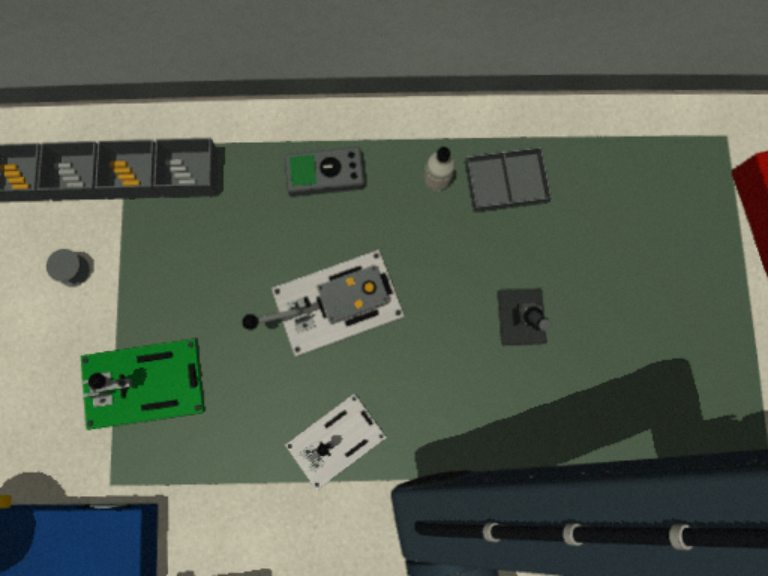

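View pics/side0.png

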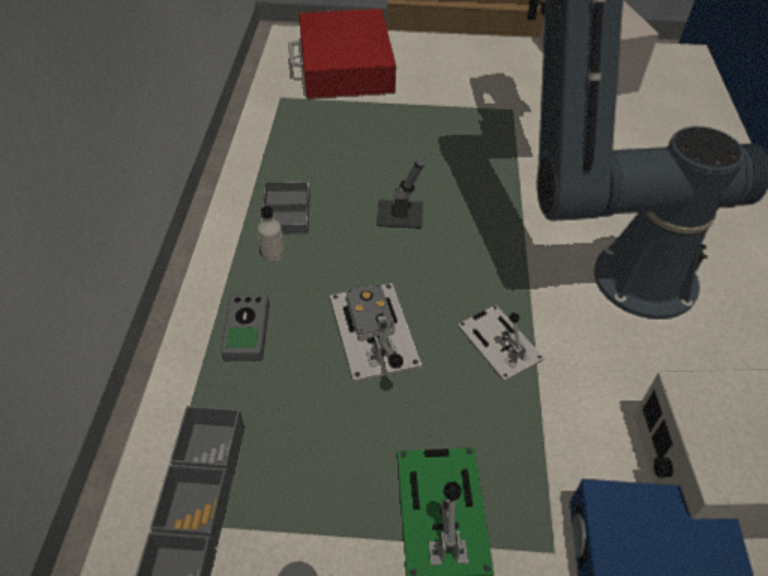

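The top view shows the white fixture with the module at about (340,300) in the 768 px picture, its knob at (250,322), and the round terminal at (369,287). The holder with the probe is at (522,316). The small white and the green fixtures are decoys. Next I'll write the helpers and take enlarged crops.

```bash
cat > h.py <<'E'
from rig import *
import cv2, numpy as np
class Cam:
    def __init__(s,n):
        c=capture(n); s.im=c['color']; s.T=c['camera_from_world']; s.k=c['k1']
        f=192/np.tan(np.radians(c['fovy']/2)); s.f=f; s.c=np.array([c['cx'],c['cy']])
        s.o=-s.T[:3,:3].T@s.T[:3,3]
    def proj(s,P):
        p=s.T[:3,:3]@np.asarray(P,float)+s.T[:3,3]; m=np.array([p[0],-p[1]])/-p[2]
        return s.c+s.f*m*(1+s.k*(m@m))
    def ray(s,px):
        d=(np.asarray(px,float)-s.c)/s.f; m=d.copy()
        for _ in range(20): m=d/(1+s.k*(m@m))
        v=s.T[:3,:3].T@np.array([m[0],-m[1],-1]); return v/np.linalg.norm(v)
    def plane(s,px,z):
        v=s.ray(px); return s.o+v*(z-s.o[2])/v[2]
def tri(a,pa,b,pb):
    A=[];B=[]
    for c,p in((a,pa),(b,pb)):
        v=c.ray(p); M=np.eye(3)-np.outer(v,v); A.append(M);B.append(M@c.o)
    X=np.linalg.solve(sum(A),sum(B)); return X, np.linalg.norm(a.proj(X)-pa)
def crop(c,x,y,w,h,k): return cv2.resize(c.im[y:y+h,x:x+w],None,fx=k,fy=k,interpolation=cv2.INTER_CUBIC)
E
python3 - <<'E'
from h import *
t=Cam('top');s=Cam('side')
# fixture plate corners
for c,n in((t,'top'),(s,'side')):
    m=(c.im.min(2)>125).astype(np.uint8)*255
    cs=cv2.findContours(m,cv2.RETR_EXTERNAL,cv2.CHAIN_APPROX_NONE)[0]
    for q in cs:
        a=cv2.contourArea(cv2.convexHull(q)); x,y=q.reshape(-1,2).mean(0)
        if 1500<a<8000:
            P=np.array([c.plane(p,.012)[:2] for p in q.reshape(-1,2)],np.float32)
            print(n,a,x,y,cv2.minAreaRect(P))
    hsv=cv2.cvtColor(c.im,cv2.COLOR_BGR2HSV)
    m=cv2.inRange(hsv,(14,130,90),(32,255,255))
    N,_,st,ce=cv2.connectedComponentsWithStats(m)
    for i in range(1,N):
        if st[i,4]>8 and 180<ce[i][0]<300 and 150<ce[i][1]<230: print(n,'brass',st[i,4],ce[i],c.plane(ce[i],.043))
g=np.vstack([np.hstack([crop(t,155,155,130,95,3),crop(t,315,175,65,70,4)[:285]]),np.hstack([crop(s,210,180,130,95,3),crop(s,240,95,65,71,4)[:285]])]) if 0 else None
a=crop(t,155,155,130,95,3);b=crop(t,320,180,65,71,4)[:285];d=crop(s,210,180,130,95,3);e=crop(s,240,95,65,71,4)[:284]
def pad(i): o=np.zeros((285,i.shape[1],3),np.uint8); k=min(285,i.shape[0]); o[:k]=i[:k]; return o
cv2.imwrite('pics/c1.png',np.clip(np.vstack([np.hstack([pad(a),pad(b)]),np.hstack([pad(d),pad(e)])])*1.4,0,255).astype(np.uint8))
E
```

```text
top 1633.5 228.07834101382488 216.02764976958525 ((0.5178608894348145, 0.17094628512859344), (0.06361426413059235, 0.20290765166282654), 18.28478240966797)
top brass 25 [233.24 187.16] [0.57957033 0.15754538 0.043     ]
top brass 33 [245.6969697  191.09090909] [0.56837218 0.12540027 0.043     ]
top brass 26 [238.57692308 202.07692308] [0.53983066 0.14448502 0.043     ]
side 3322.5 203.7598784194529 370.45896656534956 ((0.6130483150482178, 0.6025516986846924), (0.2834191620349884, 0.06842433661222458), 4.158904075622559)
side 4510.5 451.0557620817844 68.87732342007435 ((-0.1648118942975998, -0.6709928512573242), (0.3393500745296478, 0.5099175572395325), 0.08269082009792328)
side brass 18 [244.         196.33333333] [0.5687634  0.12180454 0.043     ]
side brass 13 [253. 202.] [0.5411338  0.14080518 0.043     ]
side brass 12 [238.75 204.75] [0.58105788 0.15412997 0.043     ]
```

View pics/c1.png

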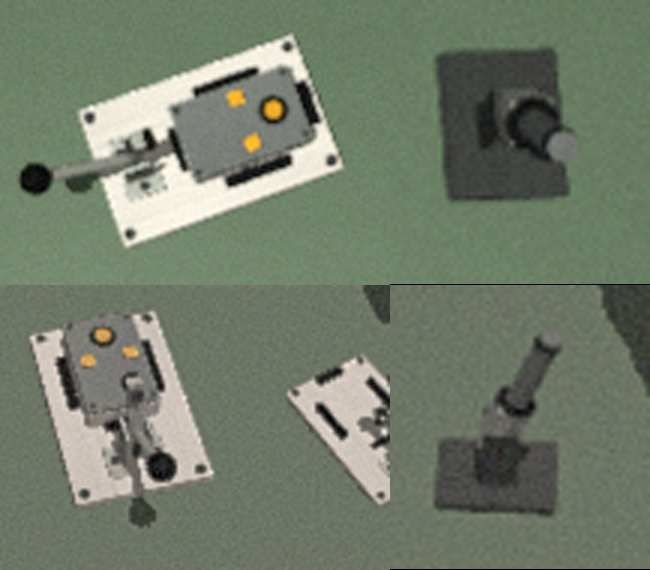

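The crops show the knob at top px (167,215) and side px (264,240). The probe's handle end is at top (363,216.5) and side (279.5,109), and its guard at top (355,209) and side (272,124). Now I'll turn these into positions.

Run:
```python
from h import *
np.set_printoptions(precision=4,suppress=True)
t=Cam('top');s=Cam('side')
T=lambda x,y:np.array([155+x/3,155+y/3]); S=lambda x,y:np.array([210+x/3,180+y/3])
B=lambda x,y:np.array([320+x/4,180+y/4]); E=lambda x,y:np.array([240+x/4,95+y/4])
for n,a,b in(('knob',T(36,179),S(161,181)),('term',[245.7,191.1],[244,196.3]),('htop',B(172,146),E(158,55)),('guard',B(140,117),E(127,117))): print(n,*tri(t,np.array(a),s,np.array(b)))
ct=np.array([t.plane(T(*p),.012) for p in((80,110),(292,36),(343,167),(126,246))])
cs=np.array([s.plane(S(*p),.012) for p in((77,220),(30,48),(155,27),(213,190))])
for c in(ct,cs): print(c.mean(0)[:2], [np.linalg.norm(c[i]-c[(i+1)%4]) for i in range(4)], c[:,:2].round(4).tolist())
hb=np.array([t.plane(B(*p),.01) for p in((47,50),(163,48),(179,199),(57,200))]);print(hb[:,:2],hb.mean(0))
print(t.plane(B(172,146),.1555),t.plane(B(140,117),.087),s.plane(E(158,55),.1555),s.plane(E(127,117),.087))
```

```text
knob [0.5013 0.3173 0.1123] 0.34748886939983226
term [0.568  0.1253 0.0473] 0.18863585509224565
htop [ 0.4797 -0.1467  0.1537] 0.44530262357017314
guard [ 0.504  -0.1438  0.0923] 0.7907166988938055
[0.5484 0.1803] [np.float64(0.2004917487554952), np.float64(0.1272536871759644), np.float64(0.20226746896462935), np.float64(0.12851900140841976)] [[0.5772, 0.2959], [0.6406, 0.1057], [0.5204, 0.064], [0.4552, 0.2554]]
[0.5487 0.1792] [np.float64(0.20752665398075326), np.float64(0.12846747222984406), np.float64(0.2029662453254959), np.float64(0.12835459343770553)] [[0.5765, 0.2973], [0.643, 0.1008], [0.5201, 0.0632], [0.4551, 0.2555]]
[[ 0.5659 -0.1052]
 [ 0.5654 -0.1837]
 [ 0.4634 -0.1869]
 [ 0.4649 -0.1057]] [ 0.5149 -0.1454  0.01  ]
[ 0.4784 -0.146   0.1555] [ 0.5068 -0.1455  0.087 ] [ 0.4807 -0.1449  0.1555] [ 0.5021 -0.1491  0.087 ]
```

Call:
jog_arm --pt "5 5 3" --pt "9 10 4.7" --pt "12 15 4.7" --pt "15 20 4.7" --pt "18 25 4.7" --pt "21 30 4.7" --pt "23.8 34.8 4.7" --pt "24.5 40 4.7" --pt "25.5 46 4.7" --pt "26 52 4.7" --pt "26.5 58 4.7" --pt "26.8 63.8 4.7" --turn '[0, 0, 0, 0, 0, 0, 0, 0, 0, 0, 0, 0]' --grip '[1, 1, 1, 1, 1, 1, 1, 1, 1, 1, 1, 1]'

```text
time_s: 1.8
position: [0.48, 0.0519, 0.2698]
tcp_rot: [[0.941, 0.339, 0.001], [0.339, -0.941, -0.0], [0.001, 0.0, -1.0]]
force: [2.0, 0.3, -0.3]
opening: 0.005
grasp_force: 0.0
```

Call:
jog_arm --pt "0 5 0" --pt "0 11 0" --pt "0 17 0" --pt "0.2 23 0" --pt "0.4 28.5 0" --pt "0.5 32 0" --pt "0.5 32 0" --pt "0.5 32 -5" --pt "0.5 32 -10" --pt "0.5 32 -15" --pt "0.5 32 -17.5" --pt "0.5 32 -17.5" --turn '[0, 0, 0, 0, 0, 0, 0, 0, 0, 0, 0, 0]' --grip '[1, 1, 1, 1, 1, 1, 1, 1, 1, 1, 1, 1]'

```text
time_s: 3.3
position: [0.4834, 0.3679, 0.0925]
tcp_rot: [[0.941, 0.338, -0.005], [0.338, -0.941, -0.003], [-0.006, 0.001, -1.0]]
force: [-1.4, -0.7, 0.3]
opening: 0.002
grasp_force: 0.0
```

Run:
```python
from h import *
t=Cam('top');s=Cam('side')
cv2.imwrite('pics/c2.png',np.clip(np.hstack([crop(t,125,140,130,110,3),crop(s,200,180,130,110,3)])*1.4,0,255).astype(np.uint8))
```

```text
(no output)
```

View pics/c2.png

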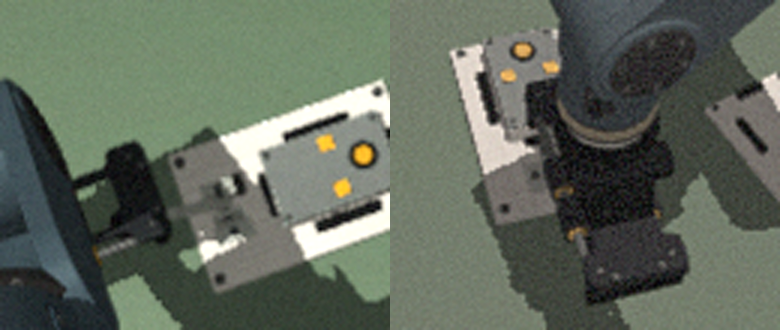

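The picture shows the closed gripper outside the knob, hiding it, and nothing touching. I'll push inward along the fixture's -y.

Call:
jog_arm --pt "0.3 -0.9 0" --pt "0.5 -1.6 0" --pt "0.8 -2.3 0.2" --pt "1.0 -3.0 0.4" --pt "1.2 -3.7 0.7" --pt "1.5 -4.5 1.0" --pt "1.7 -5.2 1.2" --pt "2.0 -6.0 1.5" --pt "2.2 -6.7 1.7" --pt "2.5 -7.5 1.9" --pt "2.7 -8.2 2.1" --pt "3.0 -9.0 2.3" --turn '[0, 0, 0, 0, 0, 0, 0, 0, 0, 0, 0, 0]' --grip '[1, 1, 1, 1, 1, 1, 1, 1, 1, 1, 1, 1]'

```text
time_s: 4.9
position: [0.5147, 0.2791, 0.1174]
tcp_rot: [[0.941, 0.339, -0.001], [0.339, -0.941, -0.001], [-0.001, 0.0, -1.0]]
force: [-0.3, 0.5, 0.5]
opening: 0.005
grasp_force: 0.2
```

Call:
jog_arm --pt "0.2 -0.6 0" --pt "0.4 -1.2 0" --pt "0.6 -1.8 0" --pt "0.8 -2.4 0" --pt "1.0 -3.0 0" --pt "1.2 -3.6 0" --pt "1.2 -3.6 0" --pt "1.2 -3.6 0" --turn '[0, 0, 0, 0, 0, 0, 0, 0]' --grip '[1, 1, 1, 1, 1, 1, 1, 1]'

```text
time_s: 5.9
position: [0.5269, 0.2441, 0.1176]
tcp_rot: [[0.941, 0.339, 0.0], [0.339, -0.941, 0.0], [0.0, -0.0, -1.0]]
force: [-0.2, 0.7, -0.2]
opening: 0.003
grasp_force: 0.0
```

Call:
jog_arm --pt "-0.3 1 0" --pt "-0.3 1 5" --pt "-0.3 1 10" --pt "-0.3 1 15" --pt "-0.5 -4 15" --pt "-1 -9.5 15" --pt "-1.5 -15 15" --pt "-2 -21 15" --pt "-2.5 -27 15" --pt "-3 -32 15" --pt "-3.5 -37 15" --pt "-3.7 -39 15" --turn '[0, 0, 0, 0, 0, -5, -10, -15, -19.8, -19.8, -19.8, -19.8]' --grip '[1, 1, 1, 1, 1, 0.5, 0, 0, 0, 0, 0, 0]'

```text
time_s: 7.4
position: [0.4899, -0.1477, 0.2676]
tcp_rot: [[1.0, -0.002, 0.0], [-0.002, -1.0, -0.0], [0.0, 0.0, -1.0]]
force: [0.5, 0.3, 0.3]
opening: 0.721
grasp_force: 0.0
```

Run:
```python
from h import *
t=Cam('top');s=Cam('side')
def P(i): o=np.zeros((330,i.shape[1],3),np.uint8); o[:i.shape[0]]=i[:330]; return o
cv2.imwrite('pics/c3.png',np.clip(np.hstack([P(crop(t,155,150,130,110,3)),P(crop(s,210,90,100,82,4))])*1.4,0,255).astype(np.uint8))
```

```text
(no output)
```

View pics/c3.png

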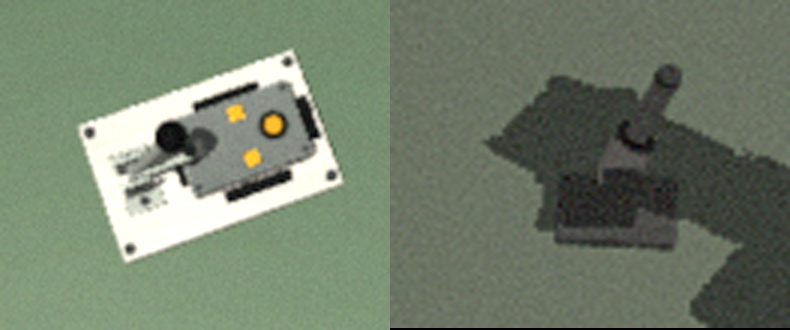

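The clamp arm is down: its knob is now over the module's edge at top px (212,195). The probe is still in the sleeve. Lowering over the handle.

Call:
jog_arm --pt "0 0 -4" --pt "0 0 -8" --pt "0 0 -12" --pt "0 0 -15" --pt "0 0 -16.2" --pt "0 0 -16.2" --pt "0 0 -16.2" --turn '[0, 0, 0, 0, 0, 0, 0]' --grip '[0, 0, 0, 0, 0, 0, 0]'

```text
time_s: 8.38
position: [0.4908, -0.1459, 0.1067]
tcp_rot: [[1.0, 0.001, 0.002], [0.001, -1.0, -0.001], [0.002, 0.001, -1.0]]
force: [-0.1, -0.6, 0.3]
opening: 0.995
grasp_force: 0.0
```

Run:
```python
from h import *
t=Cam('top');s=Cam('side')
print(read_state()['position'],t.proj([.540,.205,.1395]))
print('guard',s.proj([.505,-.1455,.087]),'top',s.proj([.4795,-.1455,.1555]),'tcp',s.proj(read_state()['position']))
cv2.imwrite('pics/c4.png',np.clip(crop(s,215,80,110,90,6)*1.8,0,255).astype(np.uint8))
```

```text
[ 0.49075321 -0.14621679  0.10677473] [212.52574648 195.38878723]
guard [270.80767607 124.93757625] top [279.88940121 108.64183921] tcp [275.53219463 120.32775706]
```

View pics/c4.png

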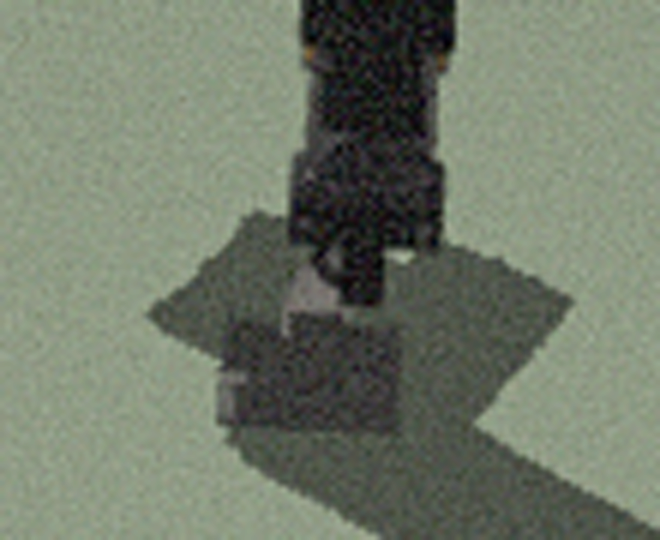

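The near finger hides the handle, as it should, with the guard just beside its tip. The locked knob projects to (212.5,195.4), matching the image. Closing the gripper.

Call:
jog_arm --pt "0 0 0" --pt "0 0 0" --pt "0 0 0" --pt "0 0 0" --pt "0 0 0" --pt "0 0 0" --turn '[0, 0, 0, 0, 0, 0]' --grip '[1, 1, 1, 1, 1, 1]'

```text
time_s: 9.22
position: [0.4899, -0.146, 0.1055]
tcp_rot: [[1.0, 0.0, -0.0], [0.0, -1.0, 0.0], [-0.0, -0.0, -1.0]]
force: [-0.0, 0.0, 0.3]
opening: 0.404
grasp_force: 0.0
```

Call:
jog_arm --pt "-0.17 0 0.47" --pt "-0.34 0 0.94" --pt "-0.5 0 1.4" --pt "-0.7 0 1.9" --pt "-0.85 0 2.35" --pt "-1.03 0 2.8" --pt "-1.2 0 3.3" --pt "-1.37 0 3.76" --pt "-1.37 0 3.76" --turn '[0, 0, 0, 0, 0, 0, 0, 0, 0]' --grip '[1, 1, 1, 1, 1, 1, 1, 1, 1]'

```text
time_s: 10.35
position: [0.4761, -0.1462, 0.1439]
tcp_rot: [[1.0, 0.0, 0.0], [0.0, -1.0, -0.001], [0.0, 0.001, -1.0]]
force: [-0.5, -4.8, 1.3]
opening: 0.221
grasp_force: 29.8
```

Run:
```python
from h import *
t=Cam('top');s=Cam('side')
print(read_state()['position'])
for d in(0,.04): print(d,s.proj([.505-.343*d,-.1455,.087+.939*d]))
cv2.imwrite('pics/c5.png',np.clip(crop(s,215,80,110,90,6)*1.8,0,255).astype(np.uint8))
```

```text
[ 0.47616587 -0.14620019  0.14359559]
0 [270.80767607 124.93757625]
0.04 [275.61996423 116.14908209]
```

View pics/c5.png

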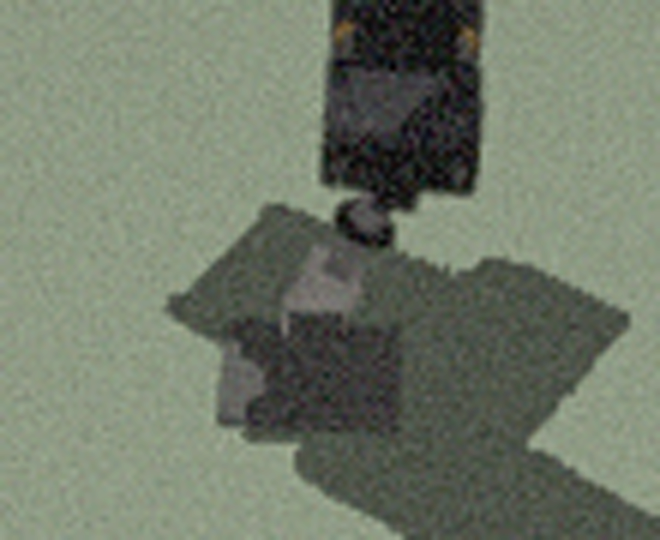

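The probe is gripped (19 mm opening, 30 N) and drawn out about 37 mm, with the guard at side px (276,117) and the tip still in the sleeve. I'll draw it slightly more, then swing the handle +x against the sleeve's rim to stand it up in the pads.

Call:
jog_arm --pt "-0.14 0 0.37" --pt "-0.27 0 0.75" --pt "0.1 0 0.75" --pt "0.4 0 0.75" --pt "0.7 0 0.75" --pt "1.0 0 0.75" --pt "1.3 0 0.75" --pt "1.6 0 0.75" --pt "1.9 0 0.75" --pt "2.2 0 0.75" --pt "2.4 0 0.75" --pt "2.4 0 0.75" --turn '[0, 0, 0, 0, 0, 0, 0, 0, 0, 0, 0, 0]' --grip '[1, 1, 1, 1, 1, 1, 1, 1, 1, 1, 1, 1]'

```text
time_s: 11.95
position: [0.498, -0.1459, 0.1531]
tcp_rot: [[1.0, 0.002, -0.005], [0.002, -1.0, -0.0], [-0.005, 0.0, -1.0]]
force: [-9.5, 0.4, 22.3]
opening: 0.225
grasp_force: 30.0
```

Run:
```python
from h import *
s=Cam('side')
st=read_state();print(st['position'],st['force'],st['moment'])
p=st['position'];print(s.proj(p),s.proj(p+[0,0,-.019]))
cv2.imwrite('pics/c6.png',np.clip(crop(s,215,80,110,90,6)*1.8,0,255).astype(np.uint8))
```

```text
[ 0.49803539 -0.14592222  0.15310887] [-9.06540295  0.34671831 21.81918688] [ 0.01161635  1.96419792 -0.04317891]
[273.8820069  108.83820537] [273.61541501 113.59226074]
```

View pics/c6.png

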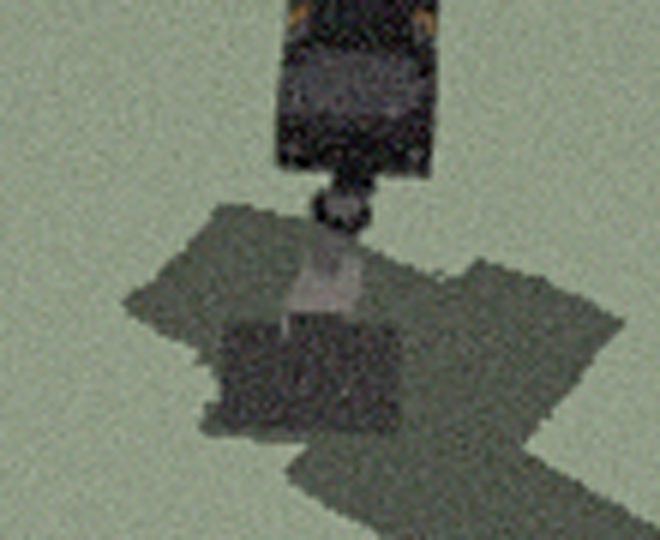

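The probe is now about 7° from upright, with the guard at side px (272,115) under the TCP at (274,109), but the nose end is catching on the rim. I'll lift a little and go on.

Call:
jog_arm --pt "0 0 0.3" --pt "0 0 0.6" --pt "0.3 0 0.6" --pt "0.6 0 0.6" --pt "0.9 0 0.6" --pt "0.9 0 0.6" --turn '[0, 0, 0, 0, 0, 0]' --grip '[1, 1, 1, 1, 1, 1]'

```text
time_s: 12.75
position: [0.5077, -0.1451, 0.1559]
tcp_rot: [[1.0, 0.001, -0.004], [0.001, -1.0, 0.002], [-0.004, -0.002, -1.0]]
force: [-4.6, 0.7, 0.1]
opening: 0.224
grasp_force: 30.0
```

Run:
```python
from h import *
s=Cam('side')
st=read_state();print(st['position'],st['force'],st['moment'])
p=st['position'];
for z in(0,-.023,-.085):print(s.proj(p+[0,0,z]))
cv2.imwrite('pics/c7.png',np.clip(crop(s,235,85,70,60,8)*1.8,0,255).astype(np.uint8))
```

```text
[ 0.5076432  -0.14511331  0.15593124] [-5.93260852  0.57144271  0.05241523] [0.14864768 1.29417912 0.04113224]
[270.81291095 108.12433594]
[270.52833332 113.88499333]
[269.79544484 128.72565051]
```

View pics/c7.png

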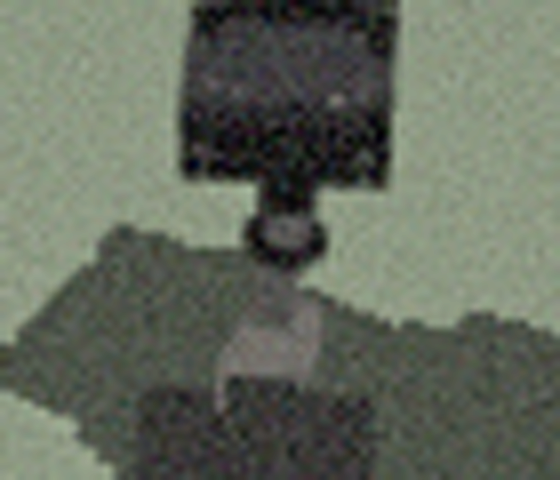

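The guard at side px (270.8,114.5) is right under the TCP line (predicted (270.5,113.9)), so the probe is nearly upright. Lifting it clear and checking the tilt in both views.

Call:
jog_arm --pt "0 0 2" --pt "0 0 5" --pt "0 0 8" --pt "0 0 10" --pt "0 3 10" --pt "0 8 10" --pt "0 13 10" --pt "1 16 10" --pt "1 16 10" --pt "1 16 10" --turn '[0, 0, 0, 0, 0, 0, 0, 0, 0, 0]' --grip '[1, 1, 1, 1, 1, 1, 1, 1, 1, 1]'

```text
time_s: 14.05
position: [0.5202, 0.0137, 0.2569]
tcp_rot: [[1.0, 0.0, 0.002], [0.0, -1.0, -0.0], [0.002, 0.0, -1.0]]
force: [0.0, -0.5, -0.9]
opening: 0.22
grasp_force: 30.0
```

Run:
```python
from h import *
s=Cam('side');t=Cam('top')
st=read_state();p=st['position'];print(p,st['force'])
a=s.proj(p);b=t.proj(p);print(a,b)
for z in(-.023,-.061,-.085):print(z,s.proj(p+[0,0,z]),t.proj(p+[0,0,z]))
x,y=(a-[35,12]).astype(int);u,v=(b-[30,30]).astype(int);print(x,y,u,v)
i=crop(s,x,y,65,60,7);j=crop(t,u,v,45,60,7)
cv2.imwrite('pics/c8.png',np.clip(np.hstack([i,j])*1.9,0,255).astype(np.uint8))
```

```text
[0.51969496 0.01313859 0.25671356] [-0.77454988  0.2875638   0.14819871]
[265.0479704  116.13343856] [299.31038975 192.07778679]
-0.023 [264.80384838 122.6158328 ] [298.07255305 194.18806701]
-0.061 [264.41542712 132.9323481 ] [296.14654395 197.4709327 ]
-0.085 [264.17918881 139.20831642] [295.00053119 199.42394365]
230 104 269 162
```

View pics/c8.png

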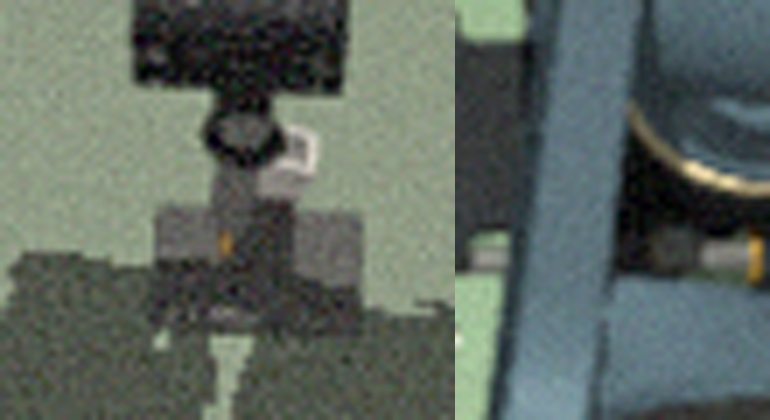

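The side view shows the guard at (264.7,122.9) right under the TCP, but the brass tip at (262.3,138.7) against an upright prediction of (264.2,139.2). That leaves a lean of about 2–3°, tip toward +x. All ten pictures are used, so I'll measure with masks from here. Moving above the terminal, over a clean background.

Call:
jog_arm --pt "1 4 0" --pt "2 8 0" --pt "4.4 11 0" --pt "4.4 11 -2" --pt "4.4 11 -5" --pt "4.4 11 -5.5" --pt "4.4 11 -5.5" --pt "4.4 11 -5.5" --turn '[0, 0, 0, 0, 0, 0, 0, 0]' --grip '[1, 1, 1, 1, 1, 1, 1, 1]'

```text
time_s: 15.15
position: [0.5642, 0.1236, 0.2029]
tcp_rot: [[1.0, -0.001, 0.003], [-0.001, -1.0, 0.0], [0.003, -0.0, -1.0]]
force: [0.6, 0.4, -0.4]
opening: 0.225
grasp_force: 30.0
```

```bash
cat > m.py <<'E'
from h import *
np.set_printoptions(precision=2,suppress=True,linewidth=200)
s=Cam('side');st=read_state();p=st['position'];print(p,st['force'],st['opening'])
acc=s.im.astype(float)
for _ in range(5): acc+=Cam('side').im
im=(acc/6).astype(np.uint8)
hsv=cv2.cvtColor(im,cv2.COLOR_BGR2HSV)
m=cv2.inRange(hsv,(10,90,50),(35,255,255))
N,_,S,C=cv2.connectedComponentsWithStats(m)
for i in range(1,N):
    if S[i,4]>2 and 200<C[i][0]<300 and 110<C[i][1]<230: print('brass',S[i],C[i])
for z in(-.019,-.023,-.027,-.042,-.061,-.073,-.085):print(z,s.proj(p+[0,0,z]))
x0,y0=map(int,s.proj(p+[0,0,-.04]))
for y in range(y0-8,y0+22): print(y,im[y,x0-12:x0+13].mean(1).astype(int), im[y,x0-12:x0+13,1].astype(int)-im[y,x0-12:x0+13,2])
E
python3 m.py
```

```text
[0.56 0.12 0.2 ] [ 0.11  0.44 -0.96] 0.22259198365199637
brass [232 128   2   4   6] [232.33 129.17]
brass [256 129   4   4   8] [257.62 130.12]
brass [255 144   4   4   8] [256.5  145.25]
brass [243 178   2   3   5] [243.4 178.8]
brass [241 194   7   5  25] [244.  196.4]
brass [254 201   2   3   6] [254.5 202. ]
brass [237 203   5   5  19] [238.95 204.79]
-0.019 [245.33 163.35]
-0.023 [245.34 164.39]
-0.027 [245.34 165.42]
-0.042 [245.37 169.24]
-0.061 [245.39 173.97]
-0.073 [245.41 176.91]
-0.085 [245.43 179.8 ]
160 [13 10 11 14 12 12 15 16 19 19 10 19 18 19 14 12 20 13 13 22 33 34 30 14 23] [ 2 -3 -1  1 -2 -1  0 -2 -2  2  2 -2  0 -1  3  1 -1  0 -2 -1  1 -3  1 -2  2]
161 [15 13 10 11 17 11 16 13 13 16 10 16 11 14 11 12 13 18 12 11 20 32 20 15 24] [-1  3 -2  1  4 -1 -1  0  0 -3  1 -1  1 -1 -1 -1  0  1 -2 -1  1  1 -3  0  2]
162 [35 29 31 27 29 25 17 16 14 15 13 13 11 17 14 14 11 11 15 12 14 24 18  7 26] [ 4  3  1  2  3  3 -2  3 -1  0 -2  0  0  1  0  2 -1  3 -2  1 -1 -1  2  1  2]
163 [74 73 70 67 64 63 41 15 15 25 27 25 25 24 21 21 19 14 21 30 29 42 31 17 40] [ 7  6  6  6  4  5  3  0 
[... 3334 characters left out ...]
4 5 5 3 2]
185 [42 43 41 45 41 41 42 42 41 40 43 41 41 44 78 81 78 50 40 42 41 45 42 45 42] [2 6 4 4 4 2 4 3 3 4 3 3 4 4 7 7 7 5 3 4 4 3 3 4 2]
186 [44 41 41 46 40 40 44 40 42 43 43 43 42 43 78 77 75 48 44 41 42 41 42 41 42] [3 3 1 4 3 2 1 3 2 4 2 3 3 3 6 7 7 4 3 3 3 5 3 3 3]
187 [44 41 42 43 43 41 43 40 39 41 42 42 39 43 72 60 46 40 38 40 38 43 44 43 45] [3 4 3 4 2 4 3 3 3 1 4 4 5 3 6 5 4 4 4 4 2 2 3 2 4]
188 [39 42 43 43 41 43 43 41 44 42 41 42 42 37 43 43 40 45 50 54 50 40 41 43 44] [3 5 3 5 5 4 5 2 5 5 4 3 4 3 4 4 2 3 3 0 3 2 4 4 3]
189 [44 45 44 45 42 40 42 41 42 39 42 43 40 43 46 51 59 66 75 85 75 51 46 50 56] [ 2  3  2  3  3  4  1  4  3  3  4  3  3  3  3  0  1 -1  2 -1  1  1  2  1 -1]
```

Measured lean is about 4–5°, tip toward +x. I'll take that out by pushing the nose's +x side against the outside of the fixed sleeve's rim.

Call:
jog_arm --pt "-2 -5 1" --pt "-4 -10 1" --pt "-6 -15.5 1" --pt "-8 -21 1" --pt "-9.9 -26.9 0" --pt "-9.9 -26.9 0" --pt "-9.9 -26.9 -3" --pt "-9.9 -26.9 -6" --pt "-9.9 -26.9 -7" --pt "-9.9 -26.9 -7" --turn '[0, 0, 0, 0, 0, 0, 0, 0, 0, 0]' --grip '[1, 1, 1, 1, 1, 1, 1, 1, 1, 1]'

```text
time_s: 16.7
position: [0.4643, -0.1442, 0.1315]
tcp_rot: [[1.0, 0.001, -0.001], [0.001, -1.0, 0.001], [-0.001, -0.001, -1.0]]
force: [-0.6, 0.1, -1.1]
opening: 0.223
grasp_force: 30.0
```

Call:
jog_arm --pt "0.3 0 0" --pt "0.6 0 0" --pt "0.9 0 0" --pt "1.1 0 0" --pt "1.3 0 0" --pt "1.3 0 0" --turn '[0, 0, 0, 0, 0, 0]' --grip '[1, 1, 1, 1, 1, 1]'

```text
time_s: 17.45
position: [0.4773, -0.145, 0.1316]
tcp_rot: [[1.0, 0.0, 0.0], [0.0, -1.0, -0.0], [0.0, 0.0, -1.0]]
force: [0.1, -1.0, -1.8]
opening: 0.22
grasp_force: 30.0
```

Call:
jog_arm --pt "0.1 0 0" --pt "0.2 0 0" --pt "0.3 0 0" --pt "0.3 0 0" --turn '[0, 0, 0, 0]' --grip '[1, 1, 1, 1]'

```text
time_s: 17.95
position: [0.4801, -0.1449, 0.1316]
tcp_rot: [[1.0, 0.0, -0.0], [0.0, -1.0, 0.0], [-0.0, -0.0, -1.0]]
force: [-0.2, 0.7, -1.9]
opening: 0.219
grasp_force: 30.0
```

Call:
jog_arm --pt "0.1 0 0" --pt "0.2 0 0" --pt "0.3 0 0" --pt "0.3 0 0" --turn '[0, 0, 0, 0]' --grip '[1, 1, 1, 1]'

```text
time_s: 18.45
position: [0.4814, -0.1445, 0.1313]
tcp_rot: [[1.0, 0.001, -0.004], [0.001, -1.0, 0.001], [-0.004, -0.001, -1.0]]
force: [-5.7, -1.2, 1.0]
opening: 0.221
grasp_force: 30.0
```

```bash
python3 m.py | grep -v '^1[0-2]\|^9'|head -60
```

```text
[ 0.48 -0.14  0.13] [-5.02 -1.67  1.36] 0.22168057382269057
brass [275 133   2   3   4] [275.75 134.25]
brass [241 194   7   5  29] [243.83 196.1 ]
brass [254 201   2   3   6] [254.5 202. ]
brass [237 203   5   4  18] [239.   204.67]
-0.019 [278.55 119.5 ]
-0.023 [278.48 120.47]
-0.027 [278.42 121.43]
-0.042 [278.18 125.  ]
-0.061 [277.88 129.44]
-0.073 [277.69 132.2 ]
-0.085 [277.51 134.93]
130 [64 63 64 62 63 60 63 62 50 46 46 44 44 42 45 41 42 43 43 43 44 42 40 42 46] [-1 -3  0 -3 -1  0 -2  0  1  1 -1  0 -1 -1  4  3  3  3  4  3  3  5  3  5  3]
131 [60 59 61 59 61 60 62 58 48 41 42 44 44 44 42 43 44 42 43 43 44 43 45 44 44] [ 0 -2 -1 -2 -3 -1 -3  1  5 -1  0 -1 -2  2  4  3  1  3  4  4  1  3  4  3  1]
132 [35 37 39 38 35 39 52 48 42 45 46 42 40 47 44 46 42 45 43 45 44 44 43 46 45] [ 0  0  2  0 -1 -1 -1  2  3  1 -3 -1  2  4  4  2  5  4  4  4  4  3  4  3  3]
133 [28 29 26 25 27 30 43 44 45 45 55 46 44 43 43 45 42 46 42 42 43 43 43 44 43] [ -2   0  -2   0  -2  -1  -1   4   4  -2 -12  -3   4   4   5   2   4   2   4   4   2   2   4   4   2]
134 [30 33 27 31 26 30 34 34 32 40 55 41 36 32 3
[... 1197 characters left out ...]
0 -2  1 -4  1  2 -2 -2  1 -3 -3  0 -2  0  2  3  4  5  3  3  3  3  3]
142 [32 28 29 27 33 32 30 30 34 28 26 30 31 30 28 37 43 44 45 40 44 44 44 42 42] [ 0  0  0  1  3  1  1 -2 -1  0 -1  1 -2  0  1  1  4  2  4  3  4  4  5  5  3]
143 [35 29 30 29 27 31 33 30 32 31 30 31 33 32 30 35 44 43 45 44 45 42 43 42 45] [-2  2 -1  1  1 -1  0 -1  3 -1 -1  0  0 -2  0  2  5  1  5  3  2  2  3  4  6]
144 [32 28 29 31 31 31 32 30 30 29 26 32 32 31 30 38 40 44 44 43 43 42 42 44 43] [ 1  0  0  1 -2 -1  0 -1 -3  2  1  2 -1  1 -3  3  5  3  4  3  3  5  3  2  4]
145 [31 32 30 32 31 30 29 34 32 33 31 32 30 30 31 40 44 44 40 43 44 45 43 44 42] [ 0 -2 -2 -1  0  0  0  1  0 -1  1 -1  1  1  0  3  3  2  4  3  2  2  3  1  3]
```

Call:
jog_arm --pt "0.1 0 0" --pt "0.2 0 0" --pt "0.3 0 0" --pt "0.4 0 0" --pt "0.4 0 0" --turn '[0, 0, 0, 0, 0]' --grip '[1, 1, 1, 1, 1]'

```text
time_s: 19.38
position: [0.4843, -0.1441, 0.1311]
tcp_rot: [[1.0, 0.001, -0.007], [0.001, -1.0, 0.002], [-0.007, -0.002, -1.0]]
force: [-6.6, -1.7, 1.8]
opening: 0.218
grasp_force: 30.0
```

Call:
jog_arm --pt "-0.5 0 0" --pt "-1.5 0 0" --pt "-1.5 0 3" --pt "-1.5 0 7" --pt "-1.5 0 7" --pt "-1.5 0 7" --turn '[0, 0, 0, 0, 0, 0]' --grip '[1, 1, 1, 1, 1, 1]'

```text
time_s: 20.12
position: [0.4719, -0.1448, 0.2014]
tcp_rot: [[1.0, 0.0, 0.0], [0.0, -1.0, 0.0], [0.0, -0.0, -1.0]]
force: [0.4, -0.8, -0.2]
opening: 0.223
grasp_force: 30.0
```

```bash
cat > m2.py <<'E'
from h import *
np.set_printoptions(precision=2,suppress=True,linewidth=200)
n=8
cs=[Cam('side') for _ in range(n)]; s=cs[0]; st=read_state();p=st['position'];print(p.round(4),st['force'])
im=sum(c.im.astype(float) for c in cs)/n
# profile of probe parts against mat: centroid of |colour-mat| per row near axis
for z in(-.021,-.025,-.036,-.042,-.048,-.054,-.066,-.072,-.078,-.083):
    q=s.proj(p+[0,0,z]); y=int(round(q[1])); x=int(round(q[0])); w=9
    L=im[y,x-w:x+w+1]; g=(L[:,1]-L[:,2]); bg=np.median(np.r_[g[:3],g[-3:]])
    print(z,y,'pred %.2f'%q[0],'x0',x-w,(bg-g).round().astype(int),L.mean(1).astype(int))
E
python3 m2.py
```

```text
[ 0.47 -0.14  0.2 ] [ 0.22  0.01 -1.62]
-0.021 103 pred 282.78 x0 274 [ 0  0  0  0  2  6  8  8  7  7  7  7  7  7  4 -1  0 -1 -1] [77 78 80 80 38 20 27 42 45 45 47 46 41 16 31 76 79 78 76]
-0.025 104 pred 282.71 x0 274 [ 0  1  0  0  4 11  6 10  6  7  6  8  7  7  5  2  0  0  0] [76 76 78 81 40 12 17 34 39 46 42 44 36 13 23 72 77 77 76]
-0.036 106 pred 282.50 x0 273 [ 0  1 -1  0  0 -1  2  4  8  8  5  5  7  5  5  1  1  0 -1] [78 78 77 77 78 79 56 28 16 17 15 12 10 14 27 54 77 79 76]
-0.042 108 pred 282.38 x0 273 [ 0  0  0 -1  1 -1  0  5  7  6  7  6  5  0  0 -2 -1  0 -1] [77 78 76 78 77 81 77 51 44 39 40 40 47 76 81 79 77 78 76]
-0.048 110 pred 282.27 x0 273 [ 0 -1 -1 -1  0 -1  1  5  4  6  7  6  3  0 -1 -1  0  0  1] [78 77 77 78 78 79 68 46 42 45 43 45 59 78 79 77 77 77 78]
-0.054 111 pred 282.16 x0 273 [-1  1  0  1  1  0  4  7  8  7  8  8  2  0  0  0  0  1  0] [77 79 79 79 79 77 65 44 43 45 44 44 65 76 78 79 78 77 78]
-0.066 114 pred 281.94 x0 273 [ 0 -1  2  0 -1 -1  3  4  6  8  7  4  0  0  0  0  0  0 -1] [74 77 75 76 75 79 61 45 42 43 44 50 77 79 76 78 78 78 77]
-0.072 116 pred 281.83 x0 273 [ 2  2  2  1  2  1  0  2  8  6  0 -2 -2 -2 -1 -2 -2 -2 -2] [39 41 39 40 40 43 45 59 48 48 64 77 80 78 78 78 78 78 78]
-0.078 117 pred 281.72 x0 273 [ 1  1  3  4  1  2  1  6 15  5 -1 -2 -1 -2 -2 -2 -1 -2 -1] [45 42 44 43 41 42 43 68 55 67 77 79 78 78 78 76 78 77 77]
-0.083 118 pred 281.63 x0 273 [ 1  2  1  2  2  1  1  8 18  4 -2 -3 -1 -2 -1 -1 -1 -2 -2] [42 43 42 42 42 42 43 65 60 73 78 79 78 78 79 77 77 77 79]
```

The lean is down to about 3°. One more push of the same kind, a bit farther.

Call:
jog_arm --pt "0 0 -3.5" --pt "0 0 -7" --pt "0 0 -7" --pt "0.5 0 -7" --pt "1.0 0 -7" --pt "1.3 0 -7" --pt "1.5 0 -7" --pt "1.7 0 -7" --pt "1.9 0 -7" --pt "2.0 0 -7" --pt "2.0 0 -7" --turn '[0, 0, 0, 0, 0, 0, 0, 0, 0, 0, 0]' --grip '[1, 1, 1, 1, 1, 1, 1, 1, 1, 1, 1]'

```text
time_s: 21.9
position: [0.489, -0.144, 0.1317]
tcp_rot: [[1.0, 0.002, -0.007], [0.002, -1.0, 0.002], [-0.007, -0.002, -1.0]]
force: [-5.6, -1.2, 2.1]
opening: 0.221
grasp_force: 30.0
```

Call:
jog_arm --pt "-0.5 0 0" --pt "-2 0 0" --pt "-2 0 3" --pt "-2 0 7" --pt "-2 0 7" --pt "-2 0 7" --turn '[0, 0, 0, 0, 0, 0]' --grip '[1, 1, 1, 1, 1, 1]'

```text
time_s: 22.65
position: [0.4716, -0.1448, 0.2015]
tcp_rot: [[1.0, -0.0, 0.0], [-0.0, -1.0, 0.0], [0.0, -0.0, -1.0]]
force: [-0.1, 0.7, -0.8]
opening: 0.218
grasp_force: 30.0
```

```bash
python3 m2.py
```

```text
[ 0.47 -0.14  0.2 ] [ 0.29 -0.78 -0.46]
-0.021 103 pred 282.79 x0 274 [ 1 -1  0 -1  0  4  6 10  6  5  6  8  7  5  7  3  0  0  0] [79 77 77 78 79 42 15 26 42 44 47 46 46 40 18 24 72 79 79]
-0.025 104 pred 282.71 x0 274 [ 0  0 -1  0  0  4  6  6  8  5  8  7  6  6  9  3  1  0  0] [77 77 77 79 78 42 14 16 36 44 45 44 44 31 15 19 65 77 78]
-0.036 106 pred 282.50 x0 273 [ 0 -1 -1  0  0  0 -1  1  5  8  6  5  6  5  2  5  1  1  0] [78 78 77 77 75 79 76 53 24 12 13 14 15 11 15 27 52 77 78]
-0.042 108 pred 282.39 x0 273 [ 1  0  1  0 -1  0  0  0  3  7  7  5  8  6  1  0  0  0  0] [78 78 77 79 76 79 77 82 61 41 39 43 34 42 71 79 80 79 78]
-0.048 110 pred 282.27 x0 273 [ 0  0  1  0  0  0  1  0  5  8  6  8  8  6  1  0 -1  0  0] [78 78 77 78 79 76 79 80 56 39 44 43 42 45 74 78 77 78 78]
-0.054 111 pred 282.16 x0 273 [0 0 0 0 0 0 0 0 6 6 8 8 7 6 0 0 0 0 0] [79 77 77 77 76 78 79 77 51 42 46 44 42 48 77 81 76 77 78]
-0.066 114 pred 281.94 x0 273 [ 0  0  1 -1  0  0 -1 -1  5  6  8  7  8  4  0  0  0  0  0] [75 75 77 73 76 80 80 79 51 42 45 44 42 57 78 79 79 77 78]
-0.072 116 pred 281.83 x0 273 [ 2  2  1  1  1  1  0 -2 -2  2  7  4  1 -2 -1 -3 -1 -1 -2] [39 40 41 40 40 43 47 79 77 51 44 46 64 77 78 78 78 78 79]
-0.078 117 pred 281.72 x0 273 [ 3  3  1  3  3  2  3 -1 -2  4 15  4 -1 -1 -1 -1 -1 -1 -2] [41 44 42 41 43 40 44 77 81 66 54 65 78 78 78 78 76 76 78]
-0.083 118 pred 281.63 x0 273 [ 1  1  2  1  0  2  1 -1 -2  7 19  3 -3 -2 -2 -1 -1 -2 -3] [42 44 44 44 40 42 45 78 81 70 59 73 79 79 79 78 78 76 78]
```

The probe is now upright within about 0.5°, though it sits about 4 mm to -x of the TCP. Moving to hover above the terminal with the offset compensated.

Call:
jog_arm --pt "2 5 1" --pt "4 10 1" --pt "6 15.5 1" --pt "8 21 1" --pt "10.1 26.9 0" --pt "10.1 26.9 0" --pt "10.1 26.9 -2" --pt "10.1 26.9 -4" --pt "10.1 26.9 -5" --pt "10.1 26.9 -5" --turn '[0, 0, 0, 0, 0, 0, 0, 0, 0, 0]' --grip '[1, 1, 1, 1, 1, 1, 1, 1, 1, 1]'

```text
time_s: 24.3
position: [0.5725, 0.1232, 0.151]
tcp_rot: [[1.0, -0.001, -0.002], [-0.001, -1.0, -0.0], [-0.002, 0.0, -1.0]]
force: [0.5, -0.5, -0.3]
opening: 0.22
grasp_force: 30.0
```

```bash
cat > m3.py <<'E'
from h import *
np.set_printoptions(precision=2,suppress=True,linewidth=220)
n=12; F=[];cs=[]
for _ in range(n): cs.append(Cam('side')); F.append(read_state()['force'])
s=cs[0]; st=read_state();p=st['position'];print(p.round(4),'F',np.mean(F,0),np.std(F,0)/n**.5)
im=sum(c.im.astype(float) for c in cs)/n
for z in(0,-.023,-.061,-.085):print(z,s.proj(p+[0,0,z]))
print('term',s.proj([.5685,.1236,.043]))
x,_=map(int,s.proj(p+[0,0,-.05])); y=int(s.proj(p+[0,0,-.015])[1])
print('cols from',x-8)
for r in range(y,200): print(r,im[r,x-8:x+9].mean(1).astype(int),(im[r,x-8:x+9,2]-im[r,x-8:x+9,0]).astype(int))
E
python3 m3.py
```

```text
[0.57 0.12 0.15] F [ 0.22 -0.22 -0.77] [0.14 0.11 0.13]
0 [242.05 171.41]
-0.023 [242.13 177.07]
-0.061 [242.26 186.08]
-0.085 [242.34 191.56]
term [244.04 196.81]
cols from 234
175 [11 16 11 12 13 14 16 17 17 12 13 16 13 14 17 25 36] [ 0  0  0  0  0  1  0  0  2 -1  0  0 -1  2 -2  0  1]
176 [15 17 28 22 15 14 16 17 18 13 12 13 13 12 15 15 20] [ 0  0  1  0  0  2  1  0  0  1  2  0  4 -1  0  0  1]
177 [38 37 59 54 26 15 16 23 29 24 26 26 23 14 15 12 25] [ 2  1  4  4  0  0  0  0 -1  0  0  0  0  0  0  0  1]
178 [43 45 81 82 38 15 19 36 43 46 47 44 40 23 11 20 31] [ 2  1  5  5  3 -1  0  1  3  2  1  3  2  0  0 -1  0]
179 [42 44 81 82 50 15 17 18 31 38 41 33 25 17 14 22 43] [ 2  2  6  5  3  1  2  0  1  2  1  0 -1  1  1  2  4]
180 [42 44 74 82 70 30 10 18 15 15 17 15 13 13 21 37 43] [ 2  3  4  5  5  1  0  0 -2  3  0  0  2  0  0  3  1]
181 [41 41 46 79 81 45 24 18 14 15 14 17 21 24 34 43 43] [ 2  3  3  5  5  1  1  3 -2  0  0 -1  1  0  1  3  2]
182 [41 43 45 67 71 49 41 39 28 24 29 28 32 40 43 42 44] [3 2 3 3 4 4 1 0 2 0 0 0 1 4 2 1 2]
183 [43 41 42 44 45 42 44 44 46 46 44 45 44 45 43 44 41] [3
[... 1008 characters left out ...]
5  4  0  1  3  4  2  1]
194 [46 48 47 47 47 48 47 31 31 37 37 33 48 80 49 25 17] [ 2  1  1  2  3  2  0  0 15 24 24 17  9  1  1  0  0]
195 [48 49 49 48 48 47 32 29 56 58 57 56 73 45 23 18 19] [ 2  1  1  2  2  1  0 15 41 43 42 44 51 12 -2  1  1]
196 [ 50  48  47  48  47  41  19  35  58  60  56  63 104  49  18  22  23] [ 2  0  3  1  2  0  3 23 44 40 41 47 79 35  0 -1  0]
197 [48 47 48 50 48 42 17 32 55 60 57 59 83 38 18 21 21] [ 3  2  0  1  1  0  0 23 40 42 42 44 63 26  0  0  0]
198 [48 47 47 48 47 48 27 19 42 54 55 52 45 23 15 18 22] [ 2  1  1  2  2  1  0  5 29 40 40 39 30  7  0 -1  0]
199 [49 48 48 47 49 49 60 35 22 22 30 31 36 42 20 16 15] [ 0  1  1  2  1  2  1 -1  3 13 11  4  1  0  1  0  1]
```

The tip is at side col 243.45 and the disc centre at 244.0–244.1, so I'll shift x by -1.5 mm. About 19 mm remain to contact. I'll descend in steps, watching the averaged force.

Call:
jog_arm --pt "-0.15 0.05 -0.4" --pt "-0.15 0.05 -0.8" --pt "-0.15 0.05 -1.2" --pt "-0.15 0.05 -1.2" --turn '[0, 0, 0, 0]' --grip '[1, 1, 1, 1]'

```text
time_s: 25.4
position: [0.5713, 0.1245, 0.139]
tcp_rot: [[1.0, 0.0, -0.001], [0.0, -1.0, -0.0], [-0.001, 0.0, -1.0]]
force: [0.5, -0.9, -0.5]
opening: 0.219
grasp_force: 30.0
```

```bash
python3 m3.py|grep -E "F|term|^(18[5-9]|19)"
```

```text
[0.57 0.12 0.14] F [-0.11  0.07 -0.86] [0.12 0.11 0.13]
term [244.04 196.81]
185 [42 42 43 42 45 43 43 39 29 26 22 24 27 32 42 44 44] [ 1  2  2  2  3  3  3  2  1 -1  1  0  0  2  2  3  3]
186 [45 43 43 42 44 42 46 44 44 44 45 45 45 42 44 44 44] [3 2 3 3 1 3 3 1 1 2 1 2 2 2 1 1 2]
187 [43 42 43 42 44 42 42 44 45 45 45 45 45 42 44 42 44] [2 2 3 1 2 1 2 2 1 0 1 2 1 3 2 3 1]
188 [43 45 43 44 44 41 42 42 45 45 45 43 45 44 43 43 44] [1 2 3 3 2 2 2 2 1 2 1 2 2 1 3 4 3]
189 [42 44 43 44 42 43 44 44 44 43 46 45 45 42 41 42 44] [3 3 1 2 2 3 2 2 3 1 2 2 2 1 2 2 3]
190 [45 43 44 43 43 43 43 45 45 45 44 45 43 45 44 44 45] [1 2 2 3 1 3 2 1 2 1 1 0 2 1 1 1 1]
191 [44 44 42 44 41 45 44 47 45 44 45 44 45 55 58 54 58] [1 2 2 3 3 3 1 2 2 1 1 1 2 2 2 2 2]
192 [46 46 46 47 50 47 47 47 50 46 46 44 50 83 92 86 84] [2 3 2 2 0 0 1 1 0 1 6 4 1 3 4 3 3]
193 [48 48 48 48 48 47 47 45 44 48 52 48 42 53 83 59 33] [ 2  0  2  1  3  2  1  0  0 10 30 16  2  1  4  2  1]
194 [46 48 48 48 47 48 44 34 28 41 55 40 30 41 42 26 21] [ 0  0  3  2  1  1  0 -1 15 24 40 30  6 -1  0 -1  1]
195 [48 47 49 48 47 48 33 28 55 59 57 57 44 26 18 20 22] [ 2  1  2  1  3  0  0 15 45 41 43 40 27  5  0  2  0]
196 [49 46 49 50 49 41 14 36 58 61 56 60 55 29 17 21 25] [ 1  3  1  1  2  1  0 22 43 41 42 41 42 13 -1  1  0]
197 [48 48 47 48 50 41 20 33 54 57 57 58 48 22 17 21 23] [ 1  1  1  1  1  1  1 20 41 44 44 44 35 10 -3  3  0]
198 [47 49 48 49 49 47 23 21 42 54 58 56 34 25 17 23 20] [ 1  2  2  1  1  0  1  5 30 42 40 40 26  3  0  0  0]
199 [48 46 46 46 48 50 43 43 25 23 23 30 22 41 23 13 21] [ 0  2  2  1  1  2  1 -1  1 13 14  5  2  0  0 -1  0]
```

Tip and disc now line up in x, at columns 244.1 and 244.0. Continuing down.

Call:
jog_arm --pt "0 0 -0.2" --pt "0 0 -0.4" --pt "0 0 -0.4" --turn '[0, 0, 0]' --grip '[1, 1, 1]'

```text
time_s: 26.38
position: [0.5714, 0.1245, 0.1353]
tcp_rot: [[1.0, 0.0, -0.001], [0.0, -1.0, 0.0], [-0.001, -0.0, -1.0]]
force: [0.4, -0.0, -0.1]
opening: 0.222
grasp_force: 30.0
```

```bash
python3 m3.py|grep -E "F"; python3 -c "
from rig import *;print(read_state()['position'])"
```

```text
[0.57 0.12 0.14] F [-0.03  0.13 -0.78] [0.17 0.21 0.12]
[0.57164764 0.12453279 0.13565549]
```

Call:
jog_arm --pt "0 0 -0.2" --pt "0 0 -0.3" --pt "0 0 -0.3" --turn '[0, 0, 0]' --grip '[1, 1, 1]'

```text
time_s: 27.35
position: [0.5718, 0.1245, 0.1327]
tcp_rot: [[1.0, 0.0, 0.0], [0.0, -1.0, 0.0], [0.0, -0.0, -1.0]]
force: [-0.2, 0.4, 0.6]
opening: 0.222
grasp_force: 30.0
```

```bash
python3 m3.py|grep -E "F|term|^(18[5-9]|19)"; python3 -c "
from rig import *;print(read_state()['position'])"
```

```text
[0.57 0.12 0.13] F [ 0.2  -0.09  0.46] [0.15 0.16 0.1 ]
term [244.04 196.81]
185 [43 43 44 45 43 34 23 12 14 14 17 18 14 13 21 27 45] [ 2  2  1  3  2  1  3  0  0 -1  0  1  0  0  1  0  1]
186 [43 42 44 44 44 43 35 27 21 15 18 14 16 22 31 41 44] [3 3 1 2 3 3 0 1 1 0 0 0 1 0 1 3 3]
187 [46 42 42 44 43 44 43 42 38 34 30 35 34 43 45 44 43] [2 1 3 3 1 2 1 2 2 0 0 1 0 0 2 2 2]
188 [43 43 43 42 44 43 46 43 46 46 46 45 44 44 43 41 43] [3 2 2 2 2 2 3 0 2 1 3 2 2 2 2 2 2]
189 [43 42 44 45 43 42 41 42 45 45 46 45 44 43 43 43 45] [2 2 3 1 2 1 2 3 2 2 1 1 1 0 2 1 3]
190 [44 45 42 42 43 44 43 40 44 45 46 45 44 44 46 45 45] [1 2 4 2 3 2 1 2 2 1 0 2 1 1 2 0 1]
191 [45 42 46 44 42 44 46 48 44 45 44 43 43 50 56 58 56] [3 3 1 3 0 2 1 0 1 1 0 1 0 1 2 2 2]
192 [44 46 46 47 47 47 47 46 45 44 44 45 46 65 90 88 86] [2 3 1 3 1 1 2 2 2 0 1 0 1 2 4 4 4]
193 [47 48 47 48 50 48 47 45 43 44 45 45 39 52 82 58 35] [1 2 2 3 2 1 2 0 0 0 1 1 0 1 3 2 1]
194 [48 48 48 48 49 50 44 32 30 41 45 44 28 42 40 26 19] [ 2  1  1  2  2  3  1  0 16 16 11 15  7  0 -1  1  1]
195 [49 48 47 48 48 49 31 27 55 59 56 57 43 26 21 18 20] [ 2  3  0  1  1  0  0 16 44 41 42 42 31  5  0  2  1]
196 [49 49 48 49 50 41 23 37 56 57 58 58 56 26 19 25 22] [ 2  1  2  1  3  1  1 21 42 41 41 43 41 14 -2  0  0]
197 [48 48 48 50 50 41 18 31 57 60 60 59 50 22 16 22 23] [ 3  1  3  1  1  0  3 23 39 41 42 44 33 11  0  0  0]
198 [48 48 48 49 48 46 28 19 43 55 57 55 36 22 19 20 21] [ 1  1  1  2  2  2  0  4 31 41 42 41 26  5  0 -1  0]
199 [48 47 47 47 50 50 42 28 22 27 25 21 21 41 22 12 20] [ 2  2  2  2  2  2  0  0  5 11 13  9  0  0  0  0  0]
[0.57177852 0.1245266  0.13270495]
```

Contact: force rose 1.25 N at TCP z ≈ 0.1327, so the tip is about 1.3 mm in. It lands on the disc's row and column. Pressing 4.7 mm more.

Call:
jog_arm --pt "0 0 -0.15" --pt "0 0 -0.3" --pt "0 0 -0.47" --pt "0 0 -0.47" --pt "0 0 -0.47" --turn '[0, 0, 0, 0, 0]' --grip '[1, 1, 1, 1, 1]'

```text
time_s: 28.58
position: [0.5718, 0.1245, 0.128]
tcp_rot: [[1.0, 0.0, 0.0], [0.0, -1.0, -0.0], [0.0, 0.0, -1.0]]
force: [-0.7, 0.2, 1.2]
opening: 0.228
grasp_force: 30.0
```

```bash
sed -i 's/^n=12/n=24/' m3.py; python3 m3.py|grep -E "F|^-|^0|term|^(18|19)"; python3 -c "
from h import *;print(read_state()['position'])
t=Cam('top');k=t.proj([.540,.205,.1395]);x,y=map(int,k);print(k,t.im[y-5:y+6,x-5:x+6].mean(2).astype(int))"
```

```text
[0.57 0.12 0.13] F [0.49 0.28 1.27] [0.09 0.12 0.08]
0 [242.67 177.43]
-0.023 [242.74 182.93]
-0.061 [242.85 191.68]
-0.085 [242.92 197.01]
term [244.04 196.81]
181 [15 15 17 15 15 14 16 15 15 16 16 16 13 16 12 24 37] [ 0  0 -1  0  0  0  0  0  0  1  0  2  0  0  0  0  1]
182 [14 12 14 15 14 15 13 14 15 13 13 15 16 16 17 15 26] [ 0  0  0  0  0  0  0  0  0 -1  0  0  0  1  0  0  1]
183 [25 21 22 23 21 14 13 14 18 19 16 19 15 15 14 17 20] [ 0  1  1  0  1 -1  0  0  0  1  1  1  0  0  0  0  0]
184 [46 46 45 45 34 18 15 17 32 34 33 31 24 16 16 11 27] [3 2 3 2 2 0 0 0 2 0 1 1 1 0 0 0 1]
185 [44 43 45 45 45 22 14 15 25 35 37 40 31 19 16 20 37] [2 2 2 3 1 1 0 0 1 2 2 2 0 1 0 0 1]
186 [44 44 43 44 44 34 19 13 14 15 19 18 16 14 17 28 41] [ 2  3  2  3  2  2  0  1  0  0  0  0  0 -1  0  0  2]
187 [42 44 44 43 44 43 35 24 19 16 16 15 20 21 31 43 45] [2 2 2 2 3 2 1 0 2 0 1 0 1 1 0 2 3]
188 [43 44 43 43 43 45 45 42 38 29 27 27 31 38 44 46 44] [3 2 2 2 1 2 2 1 2 0 0 0 1 2 2 2 2]
189 [43 43 44 44 43 43 43 43 45 47 47 45 45 45 41 44 45] [2 2 3 3 1 3 2 1 1 2 1 2 1 1 1 2 1]
190 [43 42 43 43 42 43 45 44 44 44
[... 878 characters left out ...]
 0  0  0]
199 [47 48 48 48 49 49 42 29 22 27 25 21 20 27 17 20 20] [ 2  2  2  2  1  1  1 -1  2 12 14  6  2  0  0 -1 -1]
[0.57168023 0.12454702 0.12795279]
[212.52574648 195.38878723] [[ 11   7   6  17  53  75  79  75  76  75  76]
 [ 50   7   5  18  51  81  77  79  77  77  81]
 [ 66   9   9  19  52  76  84  86  80  83  81]
 [ 54  11  16  22  52  79  86  82  84  81  88]
 [ 28  12  14  17  55  79  85  84  83  85  85]
 [ 17  16  17  24  53  77  82  85  86  85  76]
 [ 15   9  18  18  49  78  82  78  80  83  73]
 [ 30  14  15  14  47  72  84  83  79  81  71]
 [ 71  17  16  15  44  76  81  77  78  76  57]
 [ 97  59  19  18  43  72  79  74  73  72  60]
 [104  82  42  30  49  66  75  73  71  71  66]]
```

```bash
python3 -c "
from rig import *
print(hand_in())"
```

```text
the job is handed in; nothing more can be done
None
```

I handed the job in at about 30 s with the clamp locked and the probe held upright on the round terminal. The averaged force reads about 2.05 N, which puts the spring tip about 5–6 mm in (half way is 6 mm). The arm hid the clamp in the last picture, so the lock was last seen just after it closed.

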